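# Seat and lock a taper-shank collet chuck in the bench fixture

### The job

The cutter in the collet chuck has to be changed. Take the collet chuck (the taper-shank tool holder with the hexagon nut and the slim cutter) out of the tilted rack and stand it in the bench fixture, lowering it in rather than dropping it, so that its taper is fully home, its flange lies flat on the seat and the two drive keys sit in its slots. Then swing the fixture's lock lever a quarter turn to its stop, so that its hook lies over the flange, and leave the other two holders in the rack.

Things in the scene. Friction and masses are not known exactly. Their poses are not given: they have to be found in the camera images.
- chuck_nut (a point): the collet chuck's hexagon nut, where to grip it: 32 mm across flats, 37 mm across corners, 20 mm high; the point is its centre. z: along the chuck to the cutter; y: square to two nut flats and through the two flange slots. From here along z: a 10 mm cutter to +38 mm; a 30 mm neck from -10 to -22, a 46 mm flange from -22 to -40, the tapered shank from -40 to -108 mm. Weighs 0.45 to 0.7 kg
- collet_chuck: the same chuck at the centre of its flange's underside, 40 mm below the nut's centre; axes as chuck_nut. Below: a taper 31.8 mm wide, 17.8 mm wide 48 mm lower, then a 12 mm stud of 20 mm. The flange's two slots, at +y and -y, are 16 mm wide, 7 mm deep. It starts in one of the rack's three pockets, its flange on the pocket's face, and must be drawn 75 mm along its axis to come clear
- drill_mid (a point): the drill chuck, another holder in the rack with the same shank and flange: a knurled round sleeve 41 mm wide, narrowing to three jaws, no cutter; the point is on its axis, 40 mm above its flange's underside; its top is 37 mm higher. To be left there
- arbor_mid (a point): the milling arbor, the third holder in the rack with the same shank and flange: a plain 40 mm round body, a 22 mm pilot and a flat cap 29 mm wide; the point is on its axis, 40 mm above its flange's underside; its top is 22 mm higher. To be left there
- holder_rack: the fixed grey sheet-metal rack, 120 mm deep (x -48 to +72), 300 mm wide (y), 104 mm high; origin on the table, z up, x from its low front to its high back. Its deck slopes: the three pockets (black bushes at y = -95, 0, +95 mm) point 35 degrees from vertical to the front (-x). Their face centres lie 85 mm up and 5 mm in front of the origin. The holders' y axes lie along the rack's y
- seat (a point): the fixture's seat: centre of the flat top of its round steel tower, 72 mm wide, 84 mm above the table, where a tapered bore begins (32.6 mm wide, 48 mm deep, then an 18 mm hole for the stud). z up. Two drive keys stand on the face at +y and -y: each 12 mm wide along x, 7 mm high, tops chamfered, 17.5 to 27 mm off centre. Seated, the flange lies on this face; either way round fits
- lock_lever (a joint): angle of the lock lever on the fixture: 0 is open (it starts at 0 to 0.3); 1.571 is the stop, where its hook lies over the seated flange, 2 mm above it. Grows anticlockwise seen from above; turns with light friction (about 2 N at the grip) and stays where it is left. If the chuck is not fully down, the hook runs against the flange
- lock_grip (a point): the lever's upright black grip, a round post 16 mm wide; the point is on its axis, 132 mm above the table, 55 mm from the pivot; its top is 19 mm higher, its foot 16 mm lower on the flat lever. Open, it stands on the pivot's -x side (axes of seat); locked, on its -y side, away from the seat
- lock_pivot (a point): point on the lever's upright pivot axis at the height of the grip, 75 mm from the seat's centre on its -y side; axes as seat. The pivot's screw head ends 13 mm below this point. The hook, 24 mm wide, reaches 58 mm from the pivot, opposite the grip, at 20 to 28 mm above the seat's face
Not all that is in view belongs to the job. What is shaped like the collet_chuck but yellow is not meant. Of the things that look like the part that bears seat, the larger one is meant.

How it is judged:
By the outcome, as a careful person would: the job done as asked, in the order asked, and still so for the second after the job is handed in, with the robot touching nothing.
It also fails if it takes over 54 s, if anything falls off the work surface, if the arm or the gripper's body presses on something with over 40 N, if the wrist force passes 120 N, or if a joint passes its speed limit or range.

### The arm

A 6-joint arm with a two-finger parallel gripper is mounted at the origin on the work surface; the furniture and walls round the work are solid. World frame = base frame: x ahead of the robot, y to its left, z up, the work surface at z = 0. Lengths are in m, angles in rad, forces in N, time in s.
With the tool pointing down it reaches from about 0.325 to 0.75 m from the base axis. Payload 7.6 kg.
Tool frame: the origin (TCP) lies midway between the tips of the shut fingers; the grasp point (between the pads) lies 19 mm behind it; z points along the fingers, y is the line along which they close (so a half turn about z gives the same grasp; the last joint's range is limited). The gripper opens to 85 mm and grips with 20 to 120 N. Pads are 22 mm wide; open, the fingers measure 114 mm over their backs; the gripper's body (76 mm by 85 mm) begins 54 mm behind the grasp point. The pads swing forward as they close: fully open they stand 13 mm farther back than shut.
Start: joints at [-1.351, 0.052, 1.401, -0, 1.689, -0.07], TCP at [0.15, -0.503, 0.195] pointing down, gripper open.
Joint ranges: [-2.9, 2.9], [-0.91, 2.17], [0.12, 2.37], [-1.06, 4.2], [0.26, 2.73], [-2.93, 2.93]. Speed limits (rad/s): [2.57, 2.57, 3.01, 3.14, 3.14, 3.14].

### API

Orientations are given as a unit quaternion [x, y, z, w].
In Python, from station import ctrl gives the robot as it stands.
- The arm moves only by the shell command python3 -m crank 'ROWS' [FORCE]. ROWS is JSON, a list that holds one entry, the list of rows, each a list of 7 numbers: the finger opening in cm, from 0 to 8.54, then the shift along the tool's x, y, z in cm, then the turn, a rotation vector about the tool's x, y, z in rad. In form: [[[claw, dx, dy, dz, wx, wy, wz], ...]]. A call has 1 to 10 rows; each row is the pose to reach, as a shift and turn from the pose commanded when the call began, along the tool's axes at that moment; what a row does not reach only later rows make up. A row lasts 1/8 s, in which the tool goes at most 62.5 mm and 10.7 degrees, less where a joint would pass 70% of its speed; a pose out of reach is approached as far as the arm can. A call with a gripper value outside its range is refused whole. The fingers move at their own pace and stop on an object; FORCE is the grip in N (left out, the last holds). Time passes only in rows, so rows that repeat a pose let the fingers close. It gives the time, the measured TCP pose, the force, the opening and the grip force at its end, in the units of the state.
- ctrl.sense(): the state, without advancing time (a new reading comes with each control period).
- ctrl.camera(name): name is "scene" or "top"; returns (picture, depth): 384x512x3 uint8, red, green, blue; 384x512 float32, m along the optical axis (not along the pixel's ray), 0 where there is no reading.
- ctrl.get_calibration(name): a dict with "camera_matrix" (3x3 intrinsics, pixels), "origin" and "orientation" of the camera in the world. Camera axes: x right, y up, looking along -z (the intrinsics and any distortion apply to the point x, -y, -z); pixel columns grow to the right and rows downward; lengths in m; the calibration is good to about 2 mm. A picture is of the moment at which its call begins. get_calibration takes no time and is no camera call.
- ctrl.finish_job(): hands the job in; it is judged then, once.
The state is a dict: "t": time; "joints": joint angles; "joint_velocities": joint speeds; "joint_torque": joint torques, N m; "tool_pos": TCP position; "tool_rot": TCP orientation; "force": force on the tool from outside, world axes, zero at the start; "torque": the same for the moment, N m; "grip_width": finger opening in m; "grasp_force": force on a finger pad.
Only numpy, scipy, OpenCV 4.12 (cv2) and the standard library are available. Lean on these libraries where they do the work, as an engineer would, in place of code of your own. Each camera call takes 0.05 s, during which the arm holds its last target. There are 200 camera calls.

## Working session

There is one attempt and no reset: what is moved stays moved. The work goes in short steps, Python scripts to look and compute and a shell command to move; the robot and the scene stay as the last step left them, time stands still between calls to the robot, and variables do not carry over. Pictures are saved under pics/ and viewed, at most 10 in all, crops included, and the job is handed in when it is done.

```bash
ls; mkdir -p pics; cat > h.py <<'E'
import numpy as np,cv2
from station import ctrl
from scipy.spatial.transform import Rotation as R
def cam(n):
    im,d=ctrl.camera(n); c=ctrl.get_calibration(n)
    return im,d,c
def pts(d,c):
    K=np.array(c["camera_matrix"]);h,w=d.shape
    u,v=np.meshgrid(np.arange(w),np.arange(h))
    P=np.stack([(u-K[0,2])/K[0,0]*d,-(v-K[1,2])/K[1,1]*d,-d],-1)
    return P@R.from_quat(c["orientation"]).as_matrix().T+np.array(c["origin"])
def save(n,im): cv2.imwrite(n,cv2.cvtColor(im,cv2.COLOR_RGB2BGR))
E
python3 - <<'E'
from h import *
for n in ("scene","top"):
    im,d,c=cam(n); print(n,c,d.min(),d.max()); save(f"pics/{n}0.png",cv2.resize(im,(800,600),interpolation=cv2.INTER_CUBIC))
    np.savez(f"{n}0.npz",im=im,d=d,P=pts(d,c))
print(ctrl.sense())
E
```

```text
pics
scene {'camera_matrix': array([[347.97922447,   0.        , 254.54567522],
       [  0.        , 347.97922447, 193.63491174],
       [  0.        ,   0.        ,   1.        ]]), 'origin': array([-0.23856329,  0.62280791,  0.5254458 ]), 'orientation': array([-0.20334305,  0.50054495,  0.7755419 , -0.32655952])} 0.0 2.6415308
top {'camera_matrix': array([[488.49927027,   0.        , 250.78722234],
       [  0.        , 488.49927027, 190.66332838],
       [  0.        ,   0.        ,   1.        ]]), 'origin': array([0.24715153, 0.00494437, 1.71607163]), 'orientation': array([-0.03016283,  0.04015693,  0.7151646 , -0.69714936])} 0.0 2.4353127
{'t': 0.1, 'joints': array([-1.35131886e+00,  5.27832903e-02,  1.40162050e+00,  4.23955112e-06,
        1.68857153e+00, -7.03070775e-02]), 'joint_velocities': array([ 0.00344894, -0.00301541, -0.00395286, -0.00069594,  0.00042816,
        0.00088011]), 'joint_torque': array([ 8.32364130e-04, -3.82580960e+01, -3.60985816e+01, -6.37992844e-05,
        4.74394983e-03,  4.75809856e-06]), 'tool_pos': array([ 0.1499688 , -0.50280219,  0.19455305]), 'tool_rot': array([ 9.89521194e-01,  1.44386044e-01, -4.94159373e-05, -6.89566949e-04]), 'force': array([ 0.46164595,  0.20857445, -0.13618016]), 'torque': array([ 0.04197101, -0.01191529,  0.01637159]), 'grasp_force': 0.0, 'grip_width': 0.08512406462620631}
```

View pics/scene0.png

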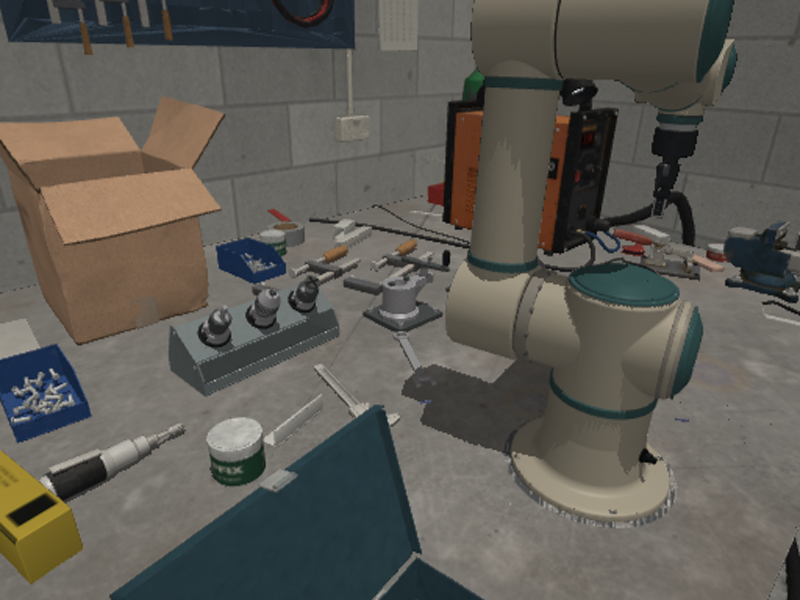

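View pics/top0.png

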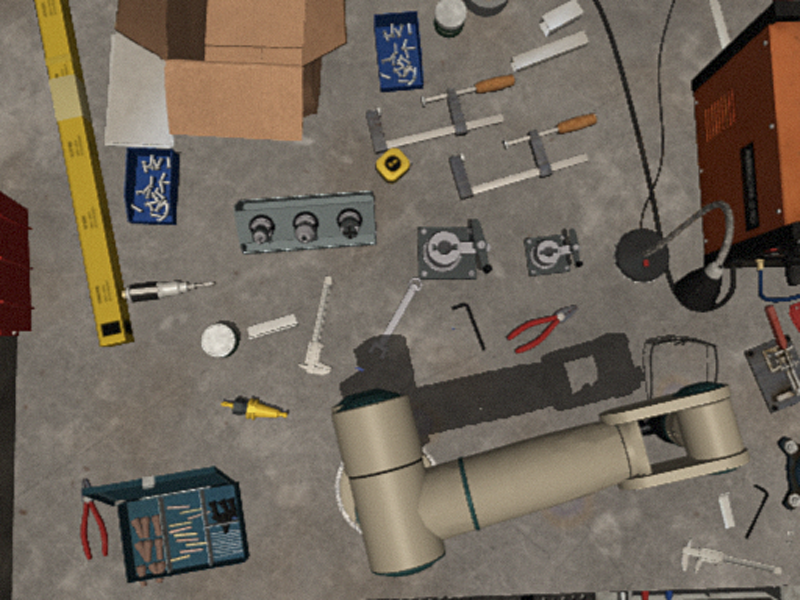

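The scene view shows the rack with three holders at about (260,330) and the fixture at (400,300). In the top view the rack is at (305,222) and the large fixture at (448,250), with its lever grip at (487,268). The smaller fixture at (548,253) is a decoy. Next I'll take crops of both.

```bash
python3 - <<'E'
from h import *
t=np.load("top0.npz");s=np.load("scene0.npz")
a=t["im"][115:185,145:325]; save("pics/c1.png",cv2.resize(a,None,fx=4.4,fy=4.4,interpolation=cv2.INTER_CUBIC))
b=s["im"][150:255,100:300]; save("pics/c2.png",cv2.resize(b,None,fx=4,fy=4,interpolation=cv2.INTER_CUBIC))
P=t["P"]
for (u,v) in [(150,130),(238,128),(236,157),(157,160),(205,150)]: print("top",u,v,P[v,u].round(3))
print("floor",P[165:185,150:190,2].mean())
def ext(m,n):
    Q=P[m]; print(n,len(Q),Q.mean(0).round(4),Q.min(0).round(3),Q.max(0).round(3))
m=np.zeros(P.shape[:2],bool); m[135:185,260:318]=1
ext(m&(P[...,2]>.08)&(P[...,2]<.089),"seat ring")
ext(m&(P[...,2]>.095)&(P[...,2]<.12),"lever")
ext(m&(P[...,2]>.13),"grip")
ext(m&(P[...,2]>.003)&(P[...,2]<.03),"plate")
E
```

```text
top 150 130 [0.644 0.332 0.002]
top 238 128 [0.618 0.017 0.112]
top 236 157 [ 0.54   0.028 -0.003]
top 157 160 [0.534 0.307 0.007]
top 205 150 [0.556 0.133 0.06 ]
floor 0.012615282606718183
seat ring 263 [ 0.5174 -0.1456  0.084 ] [ 0.484 -0.231  0.08 ] [ 0.553 -0.101  0.089]
lever 193 [ 0.5213 -0.2077  0.1115] [ 0.458 -0.226  0.097] [ 0.573 -0.115  0.119]
grip 34 [ 0.3989 -0.1531  0.6083] [ 0.247 -0.227  0.131] [0.469 0.005 1.716]
plate 1108 [ 0.516  -0.1492  0.0112] [ 0.436 -0.263  0.003] [ 0.616 -0.055  0.03 ]
```

View pics/c1.png

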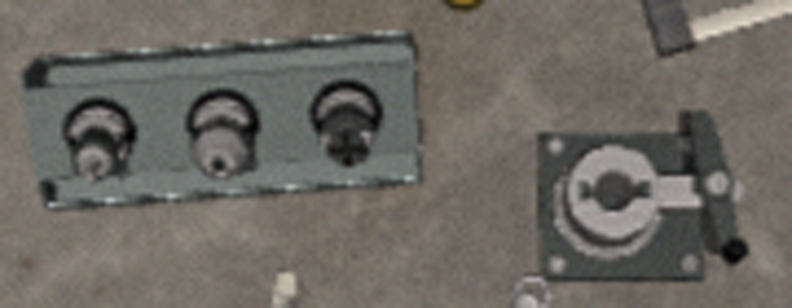

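View pics/c2.png

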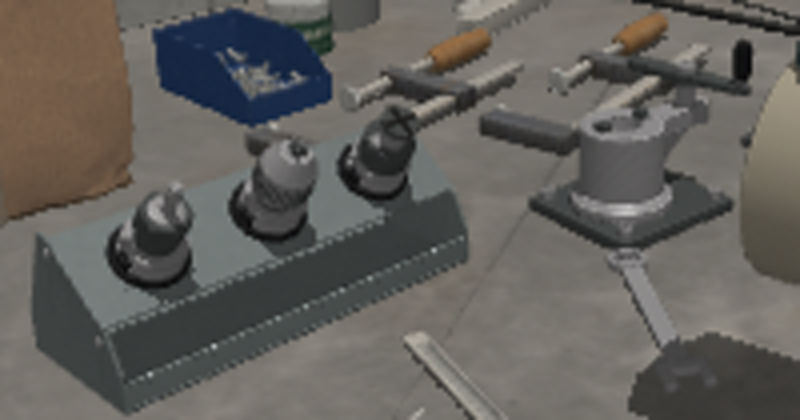

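The left holder, at (95,160) in the top crop and (160,220) in the scene crop, has the dark nut and slim cutter, so it is the collet chuck. The middle one is the drill chuck. The seat is at (610,190), the pivot at (717,183) and the black grip at (735,250).

```bash
cat > m.py <<'E'
from h import *
from scipy.optimize import least_squares
t=np.load("top0.npz");s=np.load("scene0.npz")
A=np.concatenate([t["P"].reshape(-1,3),s["P"].reshape(-1,3)]); src=np.r_[np.zeros(t["P"][...,0].size),np.ones(s["P"][...,0].size)]
C=np.concatenate([t["im"].reshape(-1,3),s["im"].reshape(-1,3)]).astype(float)
# rack deck
yw=0.;n0=None
box=(A[:,0]>.48)&(A[:,0]<.68)&(A[:,1]>.0)&(A[:,1]<.36)
for k,nm in ((0,"top"),(1,"scene")):
    Q=A[box&(src==k)&(A[:,2]>.03)&(A[:,2]<.125)]
    rng=np.random.default_rng(0);best=None
    for _ in range(800):
        q=Q[rng.choice(len(Q),3,False)];n=np.cross(q[1]-q[0],q[2]-q[0]);n/=np.linalg.norm(n)+1e-12;n*=np.sign(n[2]+1e-12)
        if n[2]<.7 or n[2]>.93: continue
        i=abs((Q-q[0])@n)<.003
        if best is None or i.sum()>best.sum(): best=i
    D=Q[best];c=D.mean(0);n=np.linalg.svd(D-c,full_matrices=False)[2][2];n*=np.sign(n[2])
    print(nm,"deck n",n.round(3),"tilt",np.degrees(np.arccos(n[2])).round(2),"yaw",np.degrees(np.arctan2(-n[1],-n[0])).round(2),"c",c.round(4),len(D))
    b=cv2.minAreaRect(D[:,:2].astype(np.float32)*1000);print(" rect",cv2.boxPoints(b).round(0).tolist(),b)
    # holders: points above deck
    h=(Q-c)@n; H=A[box&(src==k)&((A-c)@n>.012)&((A-c)@n<.1)]
    lab=cv2.kmeans(H[:,1:2].astype(np.float32),3,None,(3,50,1e-5),5,cv2.KMEANS_PP_CENTERS)[1].ravel()
    for l in range(3):
        q=H[lab==l];print("  holder",len(q),q.mean(0).round(4),"hmax",((q-c)@n).max().round(4))
# seat ring
for k,nm in ((0,"top"),(1,"scene")):
    m=(src==k)&(abs(A[:,0]-.517)<.05)&(abs(A[:,1]+.13)<.06)&(abs(A[:,2]-.084)<.004)
    Q=A[m];print(nm,"ring",len(Q),Q.min(0).round(4),Q.max(0).round(4),cv2.minEnclosingCircle(Q[:,:2].astype(np.float32)*1000))
c=ctrl.get_calibration("top")
K=np.array(c["camera_matrix"]);Rm=R.from_quat(c["orientation"]).as_matrix()
def ray(u,v,z):
    w=Rm@np.array([(u-K[0,2])/K[0,0],-(v-K[1,2])/K[1,1],-1]);o=np.array(c["origin"]);return (o+w*(z-o[2])/w[2]).round(4)
im=t["im"]
f=lambda x,y:(x/4.4+145-.4,y/4.4+115-.4)
print("seat",ray(*f(612,188),.084),"pivot",ray(*f(717,183),.119),"grip",ray(*f(735,248),.151))
for p in ((540,133),(540,280),(702,280)):print("plate",ray(*f(*p),.012))
for p in ((25,62),(410,35),(420,183),(48,208)):print("rack",ray(*f(*p),.0))
Q=A[(abs(A[:,0]-.46)<.03)&(abs(A[:,1]+.225)<.03)&(A[:,2]>.122)&(A[:,2]<.16)&(src==1)];print("grip scene",len(Q),Q.mean(0).round(4),Q.min(0).round(3),Q.max(0).round(3))
E
python3 m.py
```

```text
top deck n [-0.596 -0.024  0.803] tilt 36.59 yaw 2.33 c [0.584  0.1654 0.0849] 761
 rect [[537.0, 312.0], [557.0, 13.0], [630.0, 18.0], [610.0, 317.0]] ((583.3054809570312, 165.1455841064453), (73.1334457397461, 299.9597473144531), 3.8302817344665527)
  holder 159 [0.5561 0.2558 0.1204] hmax 0.0826
  holder 160 [0.5633 0.0678 0.1241] hmax 0.0717
  holder 186 [0.5558 0.162  0.1293] hmax 0.0837
scene deck n [-0.577 -0.028  0.816] tilt 35.27 yaw 2.82 c [0.5715 0.194  0.077 ] 1274
 rect [[535.0, 313.0], [549.0, 12.0], [621.0, 15.0], [608.0, 316.0]] ((578.1412963867188, 163.75350952148438), (72.88829803466797, 301.37744140625), 2.6104063987731934)
  holder 301 [0.5435 0.1702 0.1177] hmax 0.0855
  holder 292 [0.5448 0.2621 0.1119] hmax 0.0829
  holder 237 [0.5529 0.0744 0.114 ] hmax 0.0694
top ring 232 [ 0.4838 -0.1896  0.08  ] [ 0.5526 -0.1012  0.088 ] ((515.5072631835938, -145.178955078125), 45.25132369995117)
scene ring 141 [ 0.4823 -0.1899  0.0801] [ 0.5512 -0.0997  0.0879] ((516.531494140625, -144.16416931152344), 45.80121612548828)
seat [ 0.5203 -0.1346  0.084 ] pivot [ 0.5164 -0.2108  0.119 ] grip [ 0.4623 -0.218   0.151 ]
plate [ 0.5785 -0.0842  0.012 ]
plate [ 0.4594 -0.0807  0.012 ]
plate [ 0.4562 -0.2103  0.012 ]
rack [0.6491 0.331  0.    ]
rack [0.6642 0.0185 0.    ]
rack [0.5422 0.0133 0.    ]
rack [0.529  0.3132 0.    ]
grip scene 43 [ 0.4582 -0.2164  0.1367] [ 0.451 -0.223  0.122] [ 0.466 -0.211  0.151]
```

```bash
cat >> h.py <<'E'
def rk(yaw,tilt): # tool frame: z = down, tilted forward (+x) by tilt, y = -world y turned by yaw
    a=np.radians(yaw);b=np.radians(tilt)
    z=np.array([np.sin(b),0,-np.cos(b)]);y=np.array([0,-1.,0]);x=np.cross(y,z)
    return R.from_euler("z",a).as_matrix()@np.stack([x,y,z],1)
def row(p,yaw=0,tilt=0):
    s=ctrl.sense();R0=R.from_quat(s["tool_rot"]).as_matrix()
    print((R0.T@(np.array(p)-s["tool_pos"])*100).round(2),R.from_matrix(R0.T@rk(yaw,tilt)).as_rotvec().round(3))
def proj(p,n):
    c=ctrl.get_calibration(n);K=np.array(c["camera_matrix"])
    q=R.from_quat(c["orientation"]).as_matrix().T@(np.array(p)-c["origin"]);return np.array([K[0,2]-K[0,0]*q[0]/q[2],K[1,2]+K[1,1]*q[1]/q[2]])
E
python3 - <<'E'
from h import *
row([.35,-.15,.30],0,0);row([.51,.2564,.184],3,35)
ax=-rk(3,35)[:,2];f=np.array([.579,.260,.085])
print(ax)
for n in("top","scene"):
    im=np.load(n+"0.npz")["im"].copy();im=cv2.resize(im,None,fx=8,fy=8,interpolation=cv2.INTER_CUBIC)
    for k,l in enumerate((0,.03,.05,.078)):
        q=proj(f+ax*l,n);print(n,l,q.round(1));cv2.circle(im,tuple((q*8+4).astype(int)),3,(255,0,0),-1)
    if n=="top":
        S=np.array([.518,-.135,.084]);
        for v in ([0,0,0],[.036,0,0],[-.036,0,0],[0,.036,0],[0,.022,.007]):
            q=proj(S+v,n);cv2.circle(im,tuple((q*8+4).astype(int)),3,(255,0,0),-1)
        B=im[int(q[1]*8)-150:,int(q[0]*8)-150:][:300,:300]
    q=q if n=="scene" else proj(f+ax*.05,n)
    Cc=im[int(q[1]*8)-150:,int(q[0]*8)-130:][:300,:260]
    if n=="top": T=Cc
save("pics/ov.png",np.hstack([T,Cc,B[:,:275]]))
E
```

```text
[ 29.25 -28.11 -10.5 ] [-0.001  0.     0.29 ]
[ 56.2  -62.47   1.15] [-0.074  0.608  0.23 ]
[-0.57279037 -0.03001867  0.81915204]
top 0 [166.6 142.9]
top 0.03 [165.8 146.5]
top 0.05 [165.2 149. ]
top 0.078 [164.4 152.6]
scene 0 [135.2 211.8]
scene 0.03 [137.4 205.6]
scene 0.05 [139.  201.4]
scene 0.078 [141.2 195.2]
```

View pics/ov.png

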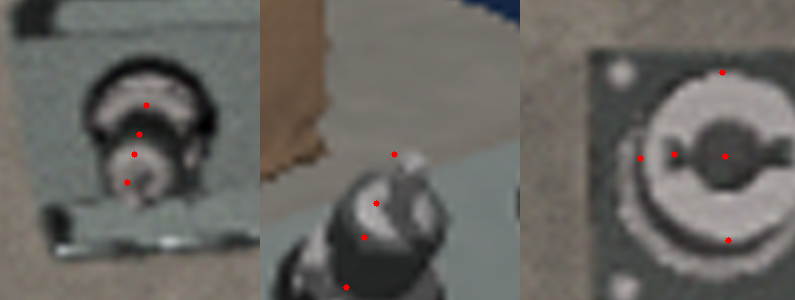

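The overlay shows the seat points sitting on the ring and its bore. The predicted chuck axis is a little off: the cutter tip is seen at (138,183) in the top panel against (127,182) predicted, and at (412,165) in the scene panel against (394,154). I'll triangulate that correction.

```bash
python3 - <<'E'
from h import *
ax=-rk(3,35)[:,2];f=np.array([.579,.260,.085]);p=f+ax*.078
J=[];
for n in("top","scene"):
    J.append(np.stack([(proj(p+e,n)-proj(p,n))/1e-3 for e in np.eye(3)*1e-3],1))
J=np.vstack(J)
for o in ([1.4,.2,2.25,1.4],[.8,.2,2.4,0]):
    d=np.linalg.lstsq(J,np.array(o),rcond=None);print(d[0].round(4),(J@d[0]-o).round(2))
# scene only / plane-constrained: dp has no component along axis
s=np.load("scene0.npz")
E
python3 -m crank '[[[8.5,0,0,-8,0,0,0],[8.5,5,-5,-10.5,0,0,0.1],[8.5,10,-9,-10.5,0,0,0.2],[8.5,15,-14,-10.5,0,0,0.29],[8.5,20,-19,-10.5,0,0,0.29],[8.5,25,-23,-10.5,0,0,0.29],[8.5,29,-28,-10.5,0,0,0.29],[8.5,29.2,-28.1,-10.5,0,0,0.29]]]'
```

```text
[-0.0004 -0.0046 -0.0052] [ 0.29  0.17 -0.25 -0.03]
[-0.0017 -0.0043 -0.0006] [ 0.56  0.33 -0.49 -0.06]
t: 1.1
tool_pos: [0.3501, -0.1481, 0.3002]
tool_rot: [1.0, 0.001, 0.0, -0.0]
force: [-0.2, -1.1, 0.4]
grip_width: 0.0852
grasp_force: 0.0
```

```bash
python3 - <<'E'
from h import *
row([.5087,.2526,.1823],3,35)
E
```

```text
[ 15.92 -40.04  11.79] [ 0.015  0.611 -0.049]
```

```bash
python3 -m crank '[[[6.5,2,-6,0,0,0.1,0],[6.5,5,-12,0,0,0.2,-0.01],[6.5,8,-18,0,0,0.35,-0.02],[6.5,11,-24,0,0,0.5,-0.03],[6.5,14,-30,1,0.01,0.61,-0.05],[6.5,16,-36,4,0.015,0.611,-0.049],[6.5,15.9,-40,8,0.015,0.611,-0.049],[6.5,15.9,-40,11.8,0.015,0.611,-0.049],[6.5,15.9,-40,11.8,0.015,0.611,-0.049],[6.5,15.9,-40,11.8,0.015,0.611,-0.049]]]' && python3 - <<'E'
from h import *
row([.5087,.2526,.1823],3,35)
ax=-rk(3,35)[:,2];nut=np.array([.555,.255,.116])
print(ctrl.sense()["joints"].round(2))
o=[]
for n in("top","scene"):
    im,d,c=cam(n);q=proj(nut,n)
    im=cv2.resize(im,None,fx=8,fy=8,interpolation=cv2.INTER_CUBIC)
    for l in (-.04,0,.038,.081): cv2.circle(im,tuple((proj(nut+ax*l,n)*8+4).astype(int)),3,(255,0,0),-1)
    o.append(im[int(q[1]*8)-350:,int(q[0]*8)-200:][:500,:400])
save("pics/pg.png",np.hstack(o))
E
```

```text
t: 2.35
tool_pos: [0.5094, 0.2493, 0.1847]
tool_rot: [0.953, 0.024, 0.302, -0.008]
force: [0.5, 0.1, 0.4]
grip_width: 0.0652
grasp_force: 0.0
[-0.18 -0.34  0.16] [ 0.001 -0.003 -0.002]
[ 0.54 -0.26  1.83 -0.32  1.04  2.15]
```

View pics/pg.png

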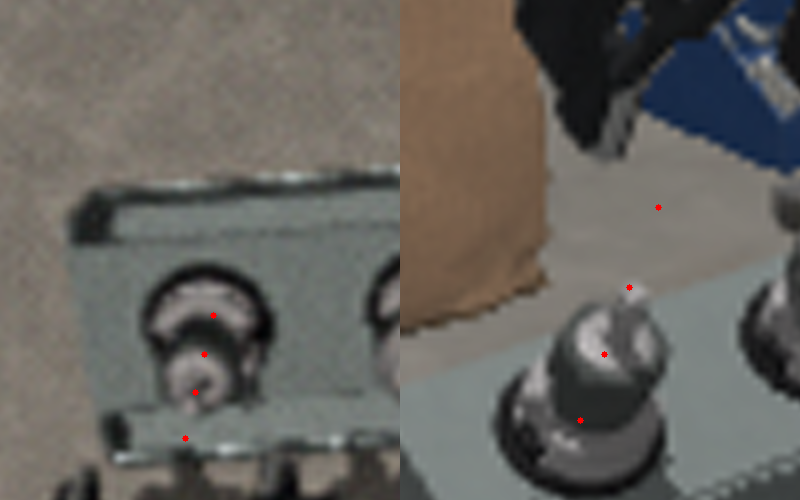

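The overlay matches: cutter and nut lie within about 1 px of the predicted axis in both views, with the nut at (204,354) in the top panel and (604,354) in the scene panel. The fingers straddle the axis. I'll advance along it now.

```bash
python3 -m crank '[[[6.5,-0.2,-0.3,0,0,0,0],[6.5,-0.2,-0.35,2.5,0,0,0],[6.5,-0.2,-0.35,5,0,0,0],[6.5,-0.2,-0.35,7,0,0,0],[6.5,-0.2,-0.35,8.5,0,0,0],[6.5,-0.2,-0.35,9.3,0,0,0],[6.5,-0.2,-0.35,9.8,0,0,0],[6.5,-0.2,-0.35,10,0,0,0]]]' 20; python3 -m crank '[[[4.5,0,0,0,0,0,0],[3.8,0,0,0,0,0,0],[3.4,0,0,0,0,0,0],[3,0,0,0,0,0,0],[2.5,0,0,0,0,0,0]]]' 20; python3 - <<'E'
from h import *
row([.566,.2556,.1004],3,35)
R0=R.from_quat(ctrl.sense()["tool_rot"]).as_matrix();print((R0.T@ctrl.sense()["force"]).round(1))
E
```

```text
t: 3.45
tool_pos: [0.5643, 0.2559, 0.0995]
tool_rot: [0.953, 0.024, 0.301, -0.007]
force: [0.8, -0.3, -0.0]
grip_width: 0.0653
grasp_force: 0.0
t: 4.08
tool_pos: [0.5641, 0.2558, 0.0992]
tool_rot: [0.953, 0.024, 0.301, -0.007]
force: [-0.8, -0.5, -0.3]
grip_width: 0.0249
grasp_force: 0.0
[0.22 0.03 0.01] [ 0.002 -0.    -0.001]
[-0.8  0.5 -0.3]
```

```bash
python3 - <<'E'
from h import *
p=ctrl.sense()["tool_pos"];o=[];ax=-rk(3,35)[:,2]
for n in("top","scene"):
    im,d,c=cam(n);q=proj(p,n);np.savez(n+"1.npz",im=im,d=d,P=pts(d,c))
    im=cv2.resize(im,None,fx=6,fy=6,interpolation=cv2.INTER_CUBIC)
    for l in (0,.019): cv2.circle(im,tuple((proj(p+ax*l,n)*6+3).astype(int)),3,(255,0,0),-1)
    o.append(im[int(q[1]*6)-350:,int(q[0]*6)-200:][:550,:400])
save("pics/g1.png",np.hstack(o))
E
```

```text
(no output)
```

View pics/g1.png

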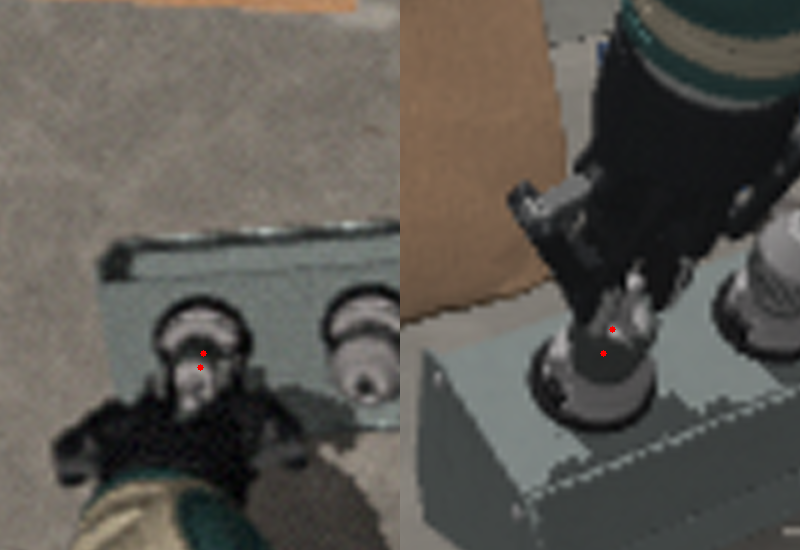

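```bash
python3 - <<'E'
from h import *
s=ctrl.sense();print(s["grip_width"],s["grasp_force"]);R0=R.from_quat(s["tool_rot"]).as_matrix()
np.set_printoptions(linewidth=200,suppress=True)
for f in ("top0","scene0","top1","scene1"):
    d=np.load(f+".npz");Q=(d["P"].reshape(-1,3)-s["tool_pos"])@R0*1000;b=d["im"].reshape(-1,3).mean(1)
    m=(abs(Q[:,0])<60)&(abs(Q[:,1])<45)&(Q[:,2]<40)&(Q[:,2]>-70);Q=Q[m];b=b[m]
    print(f)
    for z in range(-70,30,8):
        k=(Q[:,2]>=z)&(Q[:,2]<z+8)
        if k.sum()>2: print(z,k.sum(),"x",np.percentile(Q[k,0],[2,50,98]).round(0),"y",np.percentile(Q[k,1],[2,50,98]).round(0),b[k].mean().round())
E
```

```text
0.02484174868696522 0.0
top0
-62 7 x [-4. -1.  3.] y [-5. -2.  1.] 106.0
-54 4 x [-1.  2.  3.] y [-6. -1.  1.] 89.0
-46 13 x [-14.   2.   9.] y [-9.  1. 11.] 108.0
-38 49 x [-12.   3.  15.] y [-18.  -2.  12.] 85.0
-30 18 x [-17.  11.  18.] y [-18.  -1.  11.] 53.0
-22 11 x [-12.  11.  17.] y [-14.   6.  13.] 40.0
-14 8 x [-9.  8. 22.] y [-13.  10.  13.] 78.0
-6 27 x [-11.  13.  20.] y [-21.  -5.  16.] 104.0
2 24 x [-10.  12.  20.] y [-18.   9.  21.] 102.0
10 98 x [-34.  15.  36.] y [-42.  -2.  44.] 79.0
18 274 x [-38.   8.  37.] y [-44.  13.  44.] 98.0
26 36 x [-38.   8.  35.] y [-40.  28.  43.] 103.0
scene0
-62 12 x [-7. -4.  2.] y [-5. -2.  2.] 112.0
-54 8 x [-7. -5. -3.] y [-7. -5. -2.] 78.0
-46 8 x [-7. -5.  1.] y [-7. -4.  2.] 91.0
-38 98 x [-20.  -7.  12.] y [-18.  -6.  13.] 95.0
-30 25 x [-21. -13.   7.] y [-19. -14.   4.] 41.0
-22 26 x [-19. -14.   2.] y [-19. -13.  12.] 39.0
-14 11 x [-17. -14.  -2.] y [-16. -12.  -2.] 37.0
-6 86 x [-25. -15.  16.] y [-22. -11.  17.] 84.0
2 24 x [-25. -14.   8.] y [-24. -17.   5.] 74.0
10 103 x [-36. -14.  29.] y [-35. -19.  27.] 52.0
18 444 
[... 578 characters left out ...]
43 x [-35.  13.  37.] y [-44.  17.  44.] 96.0
26 21 x [-35.  20.  35.] y [-37.  20.  44.] 102.0
scene1
-70 26 x [-12.  -6.   2.] y [-26.   6.  19.] 46.0
-62 32 x [-10.  -6.   7.] y [-26.  -2.  20.] 55.0
-54 41 x [-11.  -6.  10.] y [-25.  -4.  21.] 46.0
-46 24 x [-11.  -6.   7.] y [-24.   8.  22.] 55.0
-38 62 x [-19. -10.   3.] y [-18.  -2.  14.] 78.0
-30 31 x [-21. -14.   4.] y [-19. -13.  11.] 41.0
-22 21 x [-20. -13.   6.] y [-19. -14.   8.] 45.0
-14 11 x [-18. -12.  -3.] y [-17. -13.  -3.] 40.0
-6 80 x [-25. -15.  16.] y [-22. -11.  16.] 86.0
2 30 x [-25. -14.   9.] y [-24. -18.   8.] 80.0
10 111 x [-36. -14.  24.] y [-38. -19.  23.] 57.0
18 435 x [-39. -16.  35.] y [-44. -19.  44.] 107.0
```

```bash
python3 - <<'E'
from h import *
np.set_printoptions(linewidth=200,suppress=True)
s=ctrl.sense();R1=R.from_quat(s["tool_rot"]).as_matrix();p1=s["tool_pos"]
R00=R.from_quat([.98952,.144386,-.00005,-.0007]).as_matrix();p0=np.array([.14997,-.5028,.19455])
for f,p,Rm in (("top0",p0,R00),("scene0",p0,R00),("top1",p1,R1),("scene1",p1,R1)):
    d=np.load(f+".npz");Q=(d["P"].reshape(-1,3)-p)@Rm*1000
    m=(abs(Q[:,0])<45)&(abs(Q[:,1])<75)&(Q[:,2]>-140)&(Q[:,2]<12)&(abs(Q[:,1])>(0 if f[-1]=="0" else 17));Q=Q[m]
    print(f,len(Q))
    for z in range(-140,10,10):
        k=(Q[:,2]>=z)&(Q[:,2]<z+10)
        if k.sum()>0: print(z,k.sum(),"x",np.percentile(Q[k,0],[0,50,100]).round(0),"y",np.percentile(Q[k,1],[0,50,100]).round(0))
E
```

```text
top0 40
-140 5 x [-13.  13.  16.] y [-33. -27. -23.]
-130 11 x [-14.  13.  16.] y [-42. -34. -24.]
-120 23 x [-16.   4.  13.] y [-43. -38. -31.]
-110 1 x [1. 1. 1.] y [-33. -33. -33.]
scene0 317
-140 53 x [-19.  -4.  19.] y [-74. -66.  61.]
-130 52 x [-19.  -2.  16.] y [-74. -69. -13.]
-120 35 x [-17.  -5.  16.] y [-75. -42.  26.]
-110 38 x [-17.  -1.  14.] y [-75. -70.  31.]
-100 20 x [-12.   0.  12.] y [-74. -70. -54.]
-90 30 x [-11.  -0.  11.] y [-60. -50.  44.]
-80 28 x [-11.  -1.  10.] y [-59. -54.  43.]
-70 33 x [-11.  -2.  11.] y [-59. -53.  48.]
-60 25 x [-11.  -3.  11.] y [-57. -49.  43.]
-50 3 x [-9. -4. -1.] y [-51. -49. -47.]
top1 301
-140 85 x [-10.   5.  22.] y [-65.  23.  65.]
-130 38 x [-12.  11.  20.] y [-65.  24.  65.]
-120 29 x [ 2. 13. 20.] y [-57. -22.  56.]
-110 27 x [ 5. 12. 20.] y [-52.  18.  55.]
-100 32 x [-9.  7. 17.] y [-54.  24.  49.]
-90 42 x [-8.  9. 16.] y [-46.  -0.  44.]
-80 5 x [ 5.  8. 13.] y [-35. -17.  27.]
-70 4 x [ 6. 11. 13.] y [-19.   4.  26.]
-60 6 x [ 5.  8. 12.] y [-24.  19.  25.]
-50 7 x [ 7.  9. 12.] y [-22.  18.  25.]
-40 4 x [-10.  -3.   4.] y [71. 72. 74.]
-10 6 x [ 8. 11. 15.] y [-20.  17.  75.]
0 12 x [-10.   7.  33.] y [-24.  33.  74.]
scene1 590
-140 130 x [-19.  -5.  14.] y [-65. -50.  64.]
-130 61 x [-17. -11.   9.] y [-64. -24.  64.]
-120 44 x [-17. -11.  11.] y [-58. -18.  58.]
-110 65 x [-17. -10.  12.] y [-53. -22.  56.]
-100 49 x [-14.  -9.  13.] y [-49. -23.  48.]
-90 57 x [-14. -10.  12.] y [-44. -21.  48.]
-80 11 x [-12.  -9.  -5.] y [-25. -22.  34.]
-70 13 x [-11.  -7.  -4.] y [-27. -20.  20.]
-60 15 x [-9. -6.  5.] y [-27. -21.  26.]
-50 19 x [-11.  -6.   7.] y [-26. -19.  74.]
-40 23 x [-12.  -5.   6.] y [-19.  73.  75.]
-30 25 x [-12.  -4.   8.] y [-19. -17.  75.]
-20 19 x [-12.  -2.   5.] y [-19.  73.  75.]
-10 19 x [-17. -10.  12.] y [-23. -18.  75.]
0 28 x [-20.  -2.  13.] y [-25. -18.  75.]
```

The depth points show the fingertips about 38 mm short of the reported TCP. It was the same at the start pose, where the open tips were at z −50. They also put the nut centre at tool z −25. So I need to advance about 34 mm and shift y by −2 mm.

```bash
python3 -m crank '[[[6.5,0,0,0,0,0,0],[6.5,-0.1,-0.2,0,0,0,0],[6.5,-0.1,-0.2,0,0,0,0],[6.5,-0.1,-0.2,1,0,0,0],[6.5,-0.1,-0.2,2,0,0,0],[6.5,-0.1,-0.2,2.7,0,0,0],[6.5,-0.1,-0.2,3.2,0,0,0],[6.5,-0.1,-0.2,3.2,0,0,0]]]' 20; python3 -m crank '[[[4.5,0,0,0,0,0,0],[3.8,0,0,0,0,0,0],[3.4,0,0,0,0,0,0],[3,0,0,0,0,0,0],[2.5,0,0,0,0,0,0]]]' 20
```

```text
t: 5.18
tool_pos: [0.5815, 0.2585, 0.0718]
tool_rot: [0.953, 0.024, 0.3, -0.007]
force: [-0.5, 0.4, 0.1]
grip_width: 0.0648
grasp_force: 0.0
t: 5.8
tool_pos: [0.5816, 0.259, 0.0728]
tool_rot: [0.953, 0.024, 0.301, -0.008]
force: [-3.8, 1.6, 2.9]
grip_width: 0.0316
grasp_force: 22.5
```

```bash
python3 -m crank '[[[2.5,0,0,0,0,0,0],[2.5,0,0,0,0,0,0],[2.5,0,0,-0.2,0,0,0],[2.5,0,0,-0.5,0,0,0],[2.5,0,0,-1,0,0,0],[2.5,0,0,-1,0,0,0]]]' 90;  python3 - <<'E'
from h import *
s=ctrl.sense();R0=R.from_quat(s["tool_rot"]).as_matrix();print((R0.T@s["force"]).round(1),(R0.T@s["torque"]).round(2))
E
```

```text
t: 6.55
tool_pos: [0.5752, 0.2583, 0.0795]
tool_rot: [0.954, 0.024, 0.3, -0.007]
force: [0.1, 2.7, -4.0]
grip_width: 0.0309
grasp_force: 90.3
[-2.1 -2.7  3.4] [ 0.44 -0.69 -0.03]
```

Now carrying the weight (about 5 N) and drawing freely. I'll pull out fully.

```bash
python3 -m crank '[[[2.5,0,0,-1,0,0,0],[2.5,0,0,-2,0,0,0],[2.5,0,0,-3,0,0,0],[2.5,0,0,-4,0,0,0],[2.5,0,0,-5,0,0,0],[2.5,0,0,-6,0,0,0],[2.5,0,0,-7,0,0,0],[2.5,0,0,-8.5,0,0,0],[2.5,0,0,-11,0,0,0],[2.5,0,0,-11,0,0,0]]]' 90;  python3 - <<'E'
from h import *
s=ctrl.sense();R0=R.from_quat(s["tool_rot"]).as_matrix();print((R0.T@s["force"]).round(1),(R0.T@s["torque"]).round(2))
print(s["joints"].round(2))
row([.45,.05,.30],-1.5,0)
E
```

```text
t: 7.8
tool_pos: [0.5131, 0.2561, 0.1738]
tool_rot: [0.953, 0.024, 0.303, -0.009]
force: [0.7, -0.2, -5.9]
grip_width: 0.0309
grasp_force: 90.9
[-2.8  0.2  5.2] [-0.01 -0.93 -0.01]
[ 0.55 -0.24  1.83 -0.33  1.02  2.17]
[  1.3   20.23 -14.58] [-0.026 -0.615  0.074]
```

```bash
python3 -m crank '[[[2.5,0,2,-4,0,0,0],[2.5,1,5,-9,0,-0.1,0],[2.5,1.3,9,-13,0,-0.25,0.03],[2.5,1.3,13,-14.5,-0.01,-0.4,0.05],[2.5,1.3,17,-14.6,-0.02,-0.55,0.07],[2.5,1.3,20.2,-14.6,-0.026,-0.615,0.074],[2.5,1.3,20.2,-14.6,-0.026,-0.615,0.074],[2.5,1.3,20.2,-14.6,-0.026,-0.615,0.074]]]' 90;  python3 - <<'E'
from h import *
s=ctrl.sense();print(s["joints"].round(2),s["force"].round(1))
row([.5175,-.136,.21],-1.5,0)
E
```

```text
t: 8.8
tool_pos: [0.4503, 0.0501, 0.2976]
tool_rot: [1.0, -0.014, -0.002, 0.002]
force: [0.0, 0.4, -5.8]
grip_width: 0.0308
grasp_force: 92.3
[ 0.03 -0.15  1.39 -0.    1.9   1.63] [ 0.   0.4 -5.8]
[ 7.25 18.39  8.79] [ 0.003  0.003 -0.001]
```

```bash
python3 -m crank '[[[2.5,2,5,0,0,0,0],[2.5,4,10,2,0,0,0],[2.5,6,15,5,0,0,0],[2.5,7.2,18.4,8,0.003,0.003,0],[2.5,7.25,18.4,8.8,0.003,0.003,0],[2.5,7.25,18.4,8.8,0.003,0.003,0]]]' 90;  python3 - <<'E'
from h import *
s=ctrl.sense();p=s["tool_pos"];R0=R.from_quat(s["tool_rot"]).as_matrix();print(s["joints"].round(2))
row([.5175,-.136,.21],-1.5,0)
o=[]
for n in("top","scene"):
    im,d,c=cam(n);np.savez(n+"2.npz",im=im,d=d,P=pts(d,c))
    P=(pts(d,c).reshape(-1,3)-p)@R0*1000;b=im.reshape(-1,3).mean(1)
    m=(abs(P[:,0])<40)&(abs(P[:,1])<40)&(P[:,2]>-70)&(P[:,2]<80);P=P[m]
    for z in range(-70,80,6):
        k=(P[:,2]>=z)&(P[:,2]<z+6)
        if k.sum()>2: print(n,z,k.sum(),"x",np.percentile(P[k,0],[2,50,98]).round(0),"y",np.percentile(P[k,1],[2,50,98]).round(0))
    q=proj(p,n);F=5
    im=cv2.resize(im,None,fx=F,fy=F,interpolation=cv2.INTER_CUBIC)
    for z in (-.017,.031,.051,.126): cv2.circle(im,tuple((proj(p+[0,0,-z],n)*F+2).astype(int)),3,(255,0,0),-1)
    o.append(im[int(q[1]*F)-300:,int(q[0]*F)-200:][:600,:400])
save("pics/s1.png",np.hstack(o))
E
```

```text
t: 9.55
tool_pos: [0.517, -0.1351, 0.2099]
tool_rot: [1.0, -0.013, -0.001, -0.0]
force: [-0.4, 0.5, -5.9]
grip_width: 0.0304
grasp_force: 93.3
[-0.32  0.08  1.35 -0.    1.72  1.27]
[ 0.05  0.09 -0.01] [-0.     0.001  0.001]
top -70 5 x [-19. -16. -11.] y [-15.  -6.  -0.]
top -64 6 x [-18. -12.  -9.] y [-21. -12.  -3.]
top -52 4 x [-17. -15.  -5.] y [-28.  -8.   4.]
top -40 20 x [-20. -17.  -6.] y [-22. -10.  15.]
top -34 17 x [-23. -19. -10.] y [-20.  -0.  16.]
top -28 5 x [-24. -22. -13.] y [-14.  -3.   9.]
top -22 6 x [-24. -20. -11.] y [-20.  -7.   9.]
scene -70 40 x [-20.  -8.   5.] y [-28.  -5.  23.]
scene -64 35 x [-20. -11.   5.] y [-29. -13.  23.]
scene -58 27 x [-21. -11.   3.] y [-29. -12.  21.]
scene -52 29 x [-20. -11.   6.] y [-28. -12.  20.]
scene -46 22 x [-18. -10.   8.] y [-26. -10.  17.]
scene -40 28 x [-20. -11.  11.] y [-21. -10.  19.]
scene -34 30 x [-25. -18.   8.] y [-20. -13.  14.]
scene -28 25 x [-22. -15.   8.] y [-21. -14.   9.]
scene -22 30 x [-25. -17.   7.] y [-22. -14.  15.]
scene -16 10 x [-17. -14.   1.] y [-14. -10.   4.]
scene -10 18 x [-17. -13.   2.] y [-14.  -9.   6.]
scene -4 15 x [-16. -10.   2.] y [-14. -10.   1.]
scene 2 15 x [-15. -11.   1.] y [-15.  -9.   2.]
scene 8 11 x [-14. -11.   5.] y [-12.  -8.   3.]
scene 14 10 x [-12.  -8.   2.] y [-12.  -7.   8.]
scene 20 11 x [-12.  -9.  -0.] y [-11.  -6.   1.]
scene 26 9 x [-11.  -8.   2.] y [-9. -8.  2.]
scene 32 4 x [-7. -5.  0.] y [-5. -3.  1.]
scene 38 5 x [-5. -3. -0.] y [-5. -1.  3.]
scene 44 9 x [-9. -5.  1.] y [-6. -5.  1.]
```

View pics/s1.png

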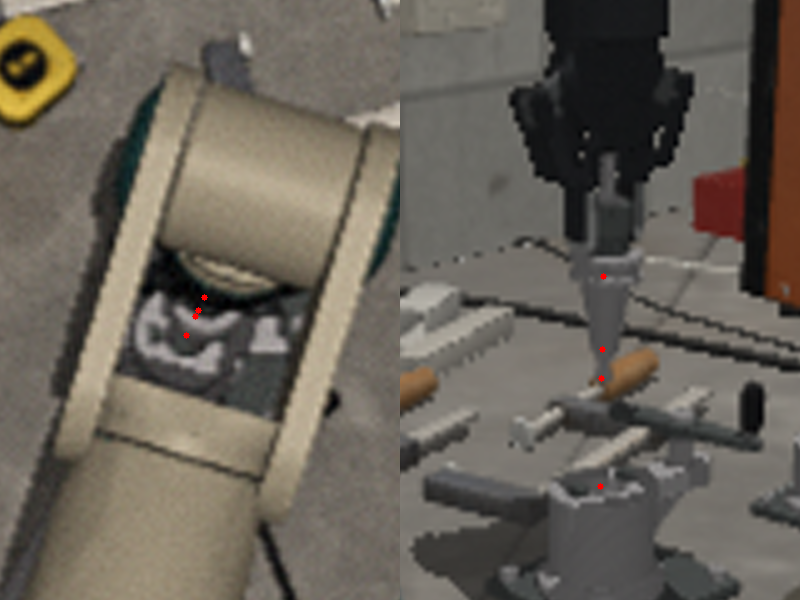

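The chuck hangs upright with its stud tip at (601,379) over the bore near (606,487) in the scene panel. The flange underside matches TCP −17 mm. I'll fit circles to the tower and the flange in the same camera to get the relative offset.

```bash
python3 - <<'E'
from h import *
from scipy.optimize import least_squares
p=ctrl.sense()["tool_pos"]
P=np.load("scene2.npz")["P"].reshape(-1,3);P0=np.load("scene0.npz")["P"].reshape(-1,3)
def fit(Q,r,c0):
    for _ in range(3):
        f=least_squares(lambda c:np.hypot(Q[:,0]-c[0],Q[:,1]-c[1])-r,c0,loss="soft_l1",f_scale=.001);c0=f.x
        Q=Q[abs(np.hypot(Q[:,0]-c0[0],Q[:,1]-c0[1])-r)<.004]
    return c0.round(4),len(Q),np.std(np.hypot(Q[:,0]-c0[0],Q[:,1]-c0[1])-r).round(4)
for n,A in(("s2",P),("s0",P0)):
    m=(A[:,2]>.04)&(A[:,2]<.08)&(np.hypot(A[:,0]-.518,A[:,1]+.135)<.05);print("tower",n,fit(A[m],.036,[.518,-.135]))
z=P[:,2]-p[2];h=np.hypot(P[:,0]-p[0],P[:,1]-p[1])
print("flange",fit(P[(z>.021)&(z<.032)&(h<.03)],.023,p[:2].copy()),"tcp",p)
m=(z<.010)&(z>-.025)&(h<.025);Q=P[m]
rr=lambda c:np.hypot(Q[:,0]-c[0],Q[:,1]-c[1])-(.0159-(c[2]-(Q[:,2]-p[2]))*7/48)
f=least_squares(rr,[p[0],p[1],.017],loss="soft_l1",f_scale=.001);print("taper cx cy zflange",f.x.round(4),m.sum())
for n in("top0","scene0"):
    A=np.load(n+".npz")["P"].reshape(-1,3);h=np.hypot(A[:,0]-.518,A[:,1]+.135)
    m=(h<.034)&(h>.02)&(abs(A[:,2]-.084)<.006)&(abs(A[:,1]+.135)<.012);print(n,"face z",np.median(A[m,2]))
    m=(h<.035)&(h>.0)&(A[:,2]>.0885)&(A[:,2]<.095);print("key",A[m].mean(0).round(4),m.sum())
E
```

```text
tower s2 (array([ 0.5174, -0.136 ]), 231, np.float64(0.0015))
tower s0 (array([ 0.5174, -0.1359]), 229, np.float64(0.0014))
flange (array([ 0.5166, -0.1393]), 39, np.float64(0.002)) tcp [ 0.51761328 -0.1350446   0.21165784]
taper cx cy zflange [ 0.5147 -0.1348  0.0196] 78
top0 face z 0.08426459182905388
key [ 0.5192 -0.1326  0.0904] 31
scene0 face z 0.08354329530214585
key [ 0.5158 -0.1306  0.0904] 12
```

```bash
python3 -m crank '[[[2.5,0.1,0.05,0,0,0,0],[2.5,0.1,0.05,2,0,0,0],[2.5,0.1,0.05,4,0,0,0],[2.5,0.1,0.05,6,0,0,0],[2.5,0.1,0.05,7.5,0,0,0],[2.5,0.1,0.05,9,0,0,0],[2.5,0.1,0.05,10,0,0,0],[2.5,0.1,0.05,10,0,0,0]]]' 90; python3 -m crank '[[[2.5,0,0,0.5,0,0,0],[2.5,0,0,1,0,0,0],[2.5,0,0,1.5,0,0,0],[2.5,0,0,2,0,0,0],[2.5,0,0,2,0,0,0]]]'
```

```text
t: 10.65
tool_pos: [0.5176, -0.1366, 0.1094]
tool_rot: [1.0, -0.013, -0.001, -0.0]
force: [0.5, -0.8, -7.2]
grip_width: 0.0302
grasp_force: 93.2
t: 11.28
tool_pos: [0.5176, -0.1367, 0.0895]
tool_rot: [1.0, -0.013, -0.001, -0.0]
force: [0.4, -0.7, -6.8]
grip_width: 0.03
grasp_force: 93.3
```

```bash
python3 -m crank '[[[2.5,0,0,0.4,0,0,0],[2.5,0,0,0.8,0,0,0],[2.5,0,0,1.0,0,0,0],[2.5,0,0,1.0,0,0,0]]]'; python3 -c "
from h import *
s=ctrl.sense();print(s['torque'].round(2),s['tool_pos'].round(4),s['force'].round(1))"
```

```text
t: 11.78
tool_pos: [0.5178, -0.1367, 0.0799]
tool_rot: [1.0, -0.013, -0.001, 0.0]
force: [-0.5, -0.0, -6.5]
grip_width: 0.0307
grasp_force: 93.3
[ 0.   -0.04  0.02] [ 0.5178 -0.1367  0.0799] [-0.5 -0.  -6.5]
```

```bash
python3 -m crank '[[[2.5,0,0,0.2,0,0,0],[2.5,0,0,0.4,0,0,0],[2.5,0,0,0.5,0,0,0],[2.5,0,0,0.5,0,0,0]]]'; python3 -m crank '[[[2.5,0,0,0.2,0,0,0],[2.5,0,0,0.3,0,0,0],[2.5,0,0,0.3,0,0,0]]]';python3 -m crank '[[[2.5,0,0,0.2,0,0,0],[2.5,0,0,0.2,0,0,0]]]'
```

```text
t: 12.28
tool_pos: [0.5179, -0.1367, 0.0751]
tool_rot: [1.0, -0.013, -0.001, 0.0]
force: [1.0, -0.1, -6.4]
grip_width: 0.03
grasp_force: 93.3
t: 12.65
tool_pos: [0.5182, -0.1367, 0.0723]
tool_rot: [1.0, -0.013, -0.0, 0.0]
force: [2.1, 0.9, -5.7]
grip_width: 0.0308
grasp_force: 93.4
t: 12.9
tool_pos: [0.5184, -0.1365, 0.0704]
tool_rot: [1.0, -0.013, 0.0, -0.0]
force: [3.0, 3.0, -4.6]
grip_width: 0.0305
grasp_force: 93.6
```

```bash
python3 -m crank '[[[2.5,0.07,-0.05,0.1,0,0,0],[2.5,0.07,-0.05,0.2,0,0,0],[2.5,0.07,-0.05,0.2,0,0,0]]]';python3 -m crank '[[[2.5,0,0,0.1,0,0,0],[2.5,0,0,0.2,0,0,0],[2.5,0,0,0.2,0,0,0]]]'
```

```text
t: 13.28
tool_pos: [0.5187, -0.1363, 0.0689]
tool_rot: [1.0, -0.013, -0.0, 0.0]
force: [-2.1, 4.1, 4.2]
grip_width: 0.0303
grasp_force: 94.6
t: 13.65
tool_pos: [0.5189, -0.1363, 0.0689]
tool_rot: [1.0, -0.013, 0.0, 0.0]
force: [-9.2, 6.4, 15.2]
grip_width: 0.0306
grasp_force: 96.3
```

```bash
python3 -m crank '[[[2.5,-0.08,-0.1,0,0,0,0.04],[2.5,-0.08,-0.1,0,0,0,0.04],[2.5,-0.08,-0.1,0,0,0,0.04]]]'; python3 -m crank '[[[2.5,0,0,0,0,0,-0.04],[2.5,0,0,0,0,0,-0.08],[2.5,0,0,0,0,0,-0.08]]]'; python3 - <<'E'
from h import *
s=ctrl.sense();print(s["torque"].round(2),s["tool_pos"])
im,d,c=cam("scene");P=pts(d,c);A=P.reshape(-1,3)
h=np.hypot(A[:,0]-.5174,A[:,1]+.136)
for lo,hi in((.0,.0165),(.0165,.025),(.026,.035)):
    m=(h<hi)&(h>=lo)&(A[:,2]>.06)&(A[:,2]<.16);print(lo,np.histogram(A[m,2],bins=np.arange(.07,.16,.004))[0])
print(np.arange(.07,.16,.004).round(3))
q=proj([.5174,-.136,.095],"scene").astype(int);save("pics/s2.png",cv2.resize(im[q[1]-38:q[1]+38,q[0]-50:q[0]+50],None,fx=8,fy=8,interpolation=cv2.INTER_CUBIC))
E
```

```text
t: 14.02
tool_pos: [0.5194, -0.1364, 0.0689]
tool_rot: [0.999, -0.034, 0.002, 0.001]
force: [-1.4, 1.4, 11.1]
grip_width: 0.0304
grasp_force: 95.6
t: 14.4
tool_pos: [0.5189, -0.1361, 0.0689]
tool_rot: [1.0, 0.007, 0.001, 0.001]
force: [-3.4, 1.7, 12.6]
grip_width: 0.0305
grasp_force: 95.8
[ 0.3   0.69 -0.03] [ 0.51891663 -0.13614397  0.06887338]
0.0 [ 0  0  0  0  0  3  2  3  8  6  4  3  4  2  5  4 14  7  5  3  2  2]
0.0165 [ 0  0  0  7 14 18 10 17  8  4  6 10  6 10  8 10  9  6  9  8  8  9]
0.026 [ 5  7  5 46  6  1  0  0  1  0  1  2  5  6  3  4  2  3  2  6  5  5]
[0.07  0.074 0.078 0.082 0.086 0.09  0.094 0.098 0.102 0.106 0.11  0.114
 0.118 0.122 0.126 0.13  0.134 0.138 0.142 0.146 0.15  0.154 0.158]
```

View pics/s2.png

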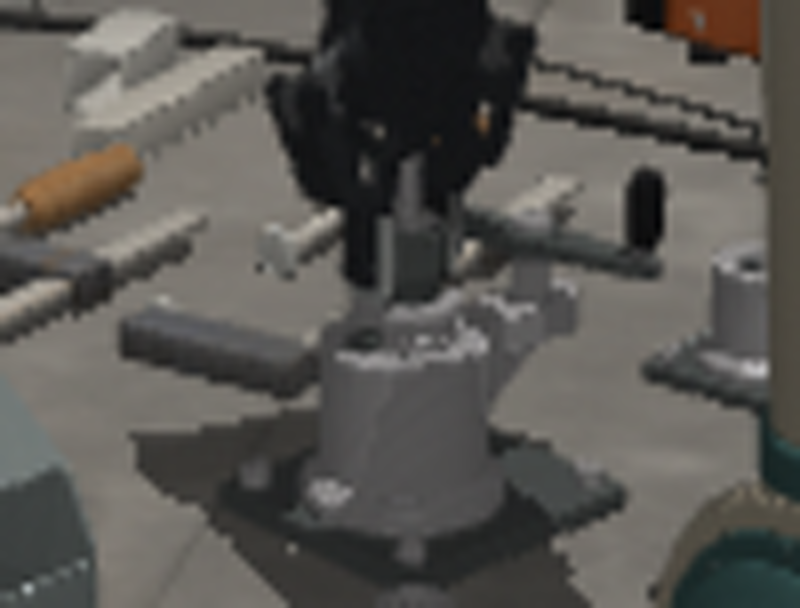

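The picture shows the flange sitting directly on the tower top at about (410,335). The ring points at z 0.084 meet the flange side with no gap, so the chuck is home. I'll relax the load and release.

```bash
python3 -m crank '[[[2.5,0,0,0,0,0,0.04],[2.5,-0.1,0,-0.2,0,0,0.04],[2.5,-0.1,0,-0.25,0,0,0.04]]]' 20;  python3 -m crank '[[[3.2,0,0,0,0,0,0],[3.6,0,0,0,0,0,0],[4,0,0,0,0,0,0],[4.5,0,0,0,0,0,0],[4.5,0,0,0,0,0,0]]]' 20; python3 -m crank '[[[4.5,0,0,-1,0,0,0],[4.5,0,0,-3,0,0,0],[4.5,0,0,-6,0,0,0],[4.5,0,0,-9,0,0,0],[4.5,0,0,-12,0,0,0],[4.5,0,0,-12,0,0,0]]]'
python3 - <<'E'
from h import *
o=[]
for n in("scene","top"):
    im,d,c=cam(n);P=pts(d,c);A=P.reshape(-1,3);np.savez(n+"3.npz",im=im,d=d,P=P)
    h=np.hypot(A[:,0]-.5174,A[:,1]+.136)
    m=(h<.03)&(A[:,2]>.09)&(A[:,2]<.175);print(n,m.sum(),np.histogram(A[m,2],bins=np.arange(.082,.175,.004))[0])
    m=(h<.008)&(A[:,2]<.175)&(A[:,2]>.13);print("cutter top",A[m].max(0).round(4) if m.sum() else 0, "flange top", np.median(A[(h>.0165)&(h<.0225)&(A[:,2]>.096)&(A[:,2]<.112)][:,2]))
    g=(np.hypot(A[:,0]-.46,A[:,1]+.218)<.02)&(A[:,2]>.12)&(A[:,2]<.16);print("grip",g.sum(),A[g].mean(0).round(4) if g.sum() else 0)
s=ctrl.sense();print(s["joints"].round(2),s["force"].round(1))
E
```

```text
t: 14.82
tool_pos: [0.5181, -0.136, 0.0691]
tool_rot: [1.0, -0.013, 0.001, 0.001]
force: [7.0, -1.4, -4.0]
grip_width: 0.0301
grasp_force: 93.8
t: 15.45
tool_pos: [0.5168, -0.1353, 0.0686]
tool_rot: [1.0, -0.013, -0.001, 0.0]
force: [-0.3, 0.3, -0.2]
grip_width: 0.0453
grasp_force: 0.0
t: 16.2
tool_pos: [0.5182, -0.1357, 0.1921]
tool_rot: [1.0, -0.013, 0.002, 0.001]
force: [0.3, -0.7, 0.2]
grip_width: 0.0449
grasp_force: 0.0
scene 201 [ 0  0 21 12 21 22  8 10 12 10 18  8 17 21  4  4  4  2  3  3  1  0  0]
cutter top [ 0.5211 -0.13    0.1622] flange top 0.10145056140749531
grip 45 [ 0.4583 -0.2167  0.1358]
top 133 [ 0  0 15  9 12 11  7  1  2  1  7  6 22 21  9  2  1  0  0  2  4  1  0]
cutter top [ 0.523  -0.131   0.1665] flange top 0.10343052385295182
grip 18 [ 0.4611 -0.221   0.1461]
[-0.32  0.08  1.38 -0.    1.68  1.27] [-0.2 -0.6 -1. ]
```

Flange top is at 0.102 and cutter top at 0.162, exactly the seated heights. Next I'll position over the lever grip.

```bash
python3 - <<'E'
from h import *
row([.4615,-.219,.190],8.4,0)
E
```

```text
[-5.31  8.52 -0.15] [ 0.     0.001 -0.173]
```

```bash
python3 -m crank '[[[4.5,-2.5,4,0,0,0,-0.1],[4.5,-5.3,8.5,0,0,0,-0.173],[4.5,-5.3,8.5,0,0,0,-0.173],[4.5,-5.3,8.5,3,0,0,-0.173],[4.5,-5.3,8.5,6,0,0,-0.173],[4.5,-5.3,8.5,6,0,0,-0.173]]]' 20; python3 - <<'E'
from h import *
row([.4615,-.219,.083],8.4,0);s=ctrl.sense();p=s["tool_pos"];R0=R.from_quat(s["tool_rot"]).as_matrix()
for n in("scene","top"):
    im,d,c=cam(n);P=(pts(d,c).reshape(-1,3)-p)@R0*1000
    m=(abs(P[:,0])<30)&(abs(P[:,1])<45)&(P[:,2]>-75)&(P[:,2]<15);P=P[m]
    for z in range(-75,15,10):
        k=(P[:,2]>=z)&(P[:,2]<z+10)
        if k.sum()>2: print(n,z,k.sum(),"x",np.percentile(P[k,0],[2,50,98]).round(0),"y",np.percentile(P[k,1],[2,50,98]).round(0))
E
```

```text
t: 17.05
tool_pos: [0.4602, -0.2173, 0.1253]
tool_rot: [0.997, 0.073, -0.003, -0.002]
force: [0.3, -0.7, -0.5]
grip_width: 0.045
grasp_force: 0.0
[0.13 0.21 4.23] [-0.004  0.006 -0.   ]
scene -75 44 x [-12.  -3.   9.] y [-38.  20.  30.]
scene -65 37 x [-12.  -2.   9.] y [-38. -25.  28.]
scene -55 39 x [-12.  -3.  10.] y [-37. -25.  27.]
scene -45 24 x [-10.  -2.  10.] y [-32.  -1.  26.]
scene -25 15 x [-7. -4.  6.] y [-6. -1.  6.]
scene -15 13 x [-7. -3.  7.] y [-7. -1.  3.]
scene -5 15 x [-7. -4.  5.] y [-5. -2.  6.]
scene 5 27 x [-4.  9. 28.] y [-8. -0. 10.]
```

The post is centred between the fingers, top about 18 mm below the tips. I'll go down and close.

```bash
python3 -m crank '[[[4.5,0.1,0.1,1.5,0,0,0],[4.5,0.1,0.1,3,0,0,0],[4.5,0.1,0.1,4,0,0,0],[4.5,0.1,0.1,4,0,0,0]]]' 20; python3 -m crank '[[[3,0,0,0,0,0,0],[2,0,0,0,0,0,0],[1.2,0,0,0,0,0,0],[1,0,0,0,0,0,0],[1,0,0,0,0,0,0]]]' 20; python3 - <<'E'
from h import *
s=ctrl.sense();p=s["tool_pos"];piv=np.array([.5154,-.211]);v=p[:2]-piv;print(p,np.hypot(*v),np.degrees(np.arctan2(v[1],v[0]))%360)
R0=R.from_quat(s["tool_rot"]).as_matrix();t0=np.arctan2(v[1],v[0])
for a in range(0,96,8):
    q=piv+.055*np.array([np.cos(t0+np.radians(a)),np.sin(t0+np.radians(a))]);print(a,(R0.T@np.r_[q-p[:2],0]*100).round(2),-np.radians(a).round(3))
E
```

```text
t: 17.65
tool_pos: [0.4621, -0.2194, 0.0875]
tool_rot: [0.997, 0.073, -0.001, -0.001]
force: [-0.5, -0.8, 0.4]
grip_width: 0.045
grasp_force: 0.0
t: 18.27
tool_pos: [0.463, -0.2198, 0.0893]
tool_rot: [0.997, 0.073, -0.0, 0.0]
force: [-0.7, 0.4, 4.5]
grip_width: 0.0152
grasp_force: 19.9
[ 0.46301183 -0.21984405  0.08929815] 0.05312944095045737 189.58219638559402
0 [-0.19  0.    0.  ] -0.0
8 [-0.12  0.77  0.  ] -0.14
16 [0.06 1.52 0.  ] -0.279
24 [0.34 2.23 0.  ] -0.419
32 [0.71 2.9  0.  ] -0.559
40 [1.17 3.51 0.  ] -0.698
48 [1.72 4.05 0.  ] -0.838
56 [2.33 4.51 0.  ] -0.977
64 [3.01 4.88 0.  ] -1.117
72 [3.72 5.15 0.  ] -1.257
80 [4.47 5.32 0.  ] -1.396
88 [5.24 5.39 0.  ] -1.536
```

```bash
python3 -m crank '[[[1,0,0,-0.3,0,0,0],[1,-0.05,0.75,-0.3,0,0,-0.14],[1,0.1,1.5,-0.3,0,0,-0.28],[1,0.35,2.2,-0.3,0,0,-0.42],[1,0.75,2.9,-0.3,0,0,-0.56],[1,1.2,3.5,-0.3,0,0,-0.7],[1,1.7,4.0,-0.3,0,0,-0.84],[1,2.3,4.5,-0.3,0,0,-0.98],[1,2.95,4.85,-0.3,0,0,-1.12],[1,2.95,4.85,-0.3,0,0,-1.12]]]' 20; python3 - <<'E'
from h import *
s=ctrl.sense();p=s["tool_pos"];piv=np.array([.5154,-.211]);v=p[:2]-piv;print(p,np.hypot(*v),np.degrees(np.arctan2(v[1],v[0]))%360)
R0=R.from_quat(s["tool_rot"]).as_matrix();t0=np.arctan2(v[1],v[0]);print((R0.T@s["force"]).round(1),s["joints"].round(2))
for a in range(0,32,4):
    q=piv+.0545*np.array([np.cos(t0+np.radians(a)),np.sin(t0+np.radians(a))]);print(a,(R0.T@np.r_[q-p[:2],0]*100).round(2),-np.radians(a).round(3))
E
```

```text
t: 19.52
tool_pos: [0.4991, -0.2612, 0.0895]
tool_rot: [0.805, 0.593, 0.0, -0.003]
force: [3.2, 5.5, -6.4]
grip_width: 0.015
grasp_force: 21.3
[ 0.49905921 -0.261161    0.08950167] 0.052755541004883125 251.95610458328315
[6.2 1.5 6.4] [-0.55  0.22  1.43  0.    1.5  -0.25]
0 [-0.17 -0.   -0.  ] -0.0
4 [-0.17  0.38 -0.  ] -0.07
8 [-0.13  0.76 -0.  ] -0.14
12 [-0.07  1.13 -0.01] -0.209
16 [ 0.02  1.5  -0.01] -0.279
20 [ 0.13  1.87 -0.01] -0.349
24 [ 0.27  2.22 -0.01] -0.419
28 [ 0.43  2.56 -0.01] -0.489
```

```bash
python3 -m crank '[[[1,0.1,0.4,0.1,0,0,-0.07],[1,0.15,0.76,0.1,0,0,-0.14],[1,0.2,1.1,0.1,0,0,-0.2],[1,0.25,1.4,0.1,0,0,-0.26],[1,0.28,1.6,0.1,0,0,-0.29],[1,0.28,1.6,0.1,0,0,-0.29]]]' 20; python3 - <<'E'
from h import *
s=ctrl.sense();p=s["tool_pos"];piv=np.array([.5154,-.211]);v=p[:2]-piv;print(p,np.hypot(*v),np.degrees(np.arctan2(v[1],v[0]))%360)
R0=R.from_quat(s["tool_rot"]).as_matrix();print((R0.T@s["force"]).round(1))
E
python3 -m crank '[[[1,0,0.15,0,0,0,0],[1,0,0.3,0,0,0,0],[1,0,0.3,0,0,0,0]]]' 20; python3 - <<'E'
from h import *
s=ctrl.sense();p=s["tool_pos"];piv=np.array([.5154,-.211]);v=p[:2]-piv;print(p,np.hypot(*v),np.degrees(np.arctan2(v[1],v[0]))%360)
R0=R.from_quat(s["tool_rot"]).as_matrix();print((R0.T@s["force"]).round(1))
E
```

```text
t: 20.27
tool_pos: [0.514, -0.2637, 0.0895]
tool_rot: [0.712, 0.702, -0.0, -0.003]
force: [-3.8, 6.2, 0.6]
grip_width: 0.0152
grasp_force: 21.9
[ 0.5139989  -0.26365018  0.08946344] 0.05266882352590873 268.47563748353696
[ 6.1 -3.8 -0.6]
t: 20.65
tool_pos: [0.5139, -0.2636, 0.0894]
tool_rot: [0.712, 0.702, -0.003, -0.006]
force: [-20.0, 9.4, 9.3]
grip_width: 0.015
grasp_force: 23.3
[ 0.51389244 -0.26364172  0.08940427] 0.05266330616250274 268.3596052875947
[  9.1 -20.3  -9. ]
```

At the stop: 268.4° against 268.5° expected, with the reaction rising to 20 N. I'll relax, release and retreat.

```bash
python3 -m crank '[[[1,0,-0.3,0,0,0,0],[1,0.1,-0.35,0,0,0,0],[1.6,0.1,-0.35,0,0,0,0],[2.2,0.1,-0.35,0,0,0,0],[3,0.1,-0.35,0,0,0,0],[3.5,0.1,-0.35,0,0,0,0],[3.5,0.1,-0.35,0,0,0,0]]]' 20; python3 -m crank '[[[3.5,0.1,-0.35,-2,0,0,0],[3.5,0.1,-0.35,-5,0,0,0],[3.5,0.1,-0.35,-10,0,0,0],[3.5,-4,-0.35,-14,0,0,0],[3.5,-9,-0.35,-14,0,0,0],[3.5,-9,-0.35,-14,0,0,0]]]'; python3 - <<'E'
from h import *
o=[]
for n in("top","scene"):
    im,d,c=cam(n);A=pts(d,c).reshape(-1,3)
    q=proj([.516,-.18,.1],n).astype(int);o.append(cv2.resize(im[q[1]-50:q[1]+50,q[0]-40:q[0]+40],None,fx=5,fy=5,interpolation=cv2.INTER_CUBIC))
    h=np.hypot(A[:,0]-.5174,A[:,1]+.136);m=(h>.0165)&(h<.0225)&(A[:,1]>-.13)&(A[:,2]>.096)&(A[:,2]<.112);print(n,"flange top",np.median(A[m,2]),m.sum())
    g=(A[:,2]>.122)&(A[:,2]<.156)&(np.hypot(A[:,0]-.5154,A[:,1]+.211)>.04)&(np.hypot(A[:,0]-.5154,A[:,1]+.211)<.07)&(A[:,1]<-.2)
    print("grip",A[g].mean(0).round(4) if g.sum() else 0,g.sum())
save("pics/end.png",np.hstack(o));print(ctrl.sense()["t"],ctrl.sense()["force"].round(1))
E
```

```text
t: 21.52
tool_pos: [0.5147, -0.2646, 0.0908]
tool_rot: [0.712, 0.702, -0.0, -0.0]
force: [0.0, 0.1, -0.3]
grip_width: 0.0347
grasp_force: 0.0
t: 22.28
tool_pos: [0.5091, -0.3572, 0.2318]
tool_rot: [0.714, 0.701, -0.001, 0.0]
force: [-0.4, -1.0, -0.6]
grip_width: 0.0351
grasp_force: 0.0
top flange top 0.10118467627067529 12
grip [ 0.5138 -0.2634  0.1437] 23
scene flange top 0.10185174600039157 16
grip [ 0.5111 -0.2621  0.137 ] 40
22.375 [-0.5  0.3 -0.4]
```

View pics/end.png

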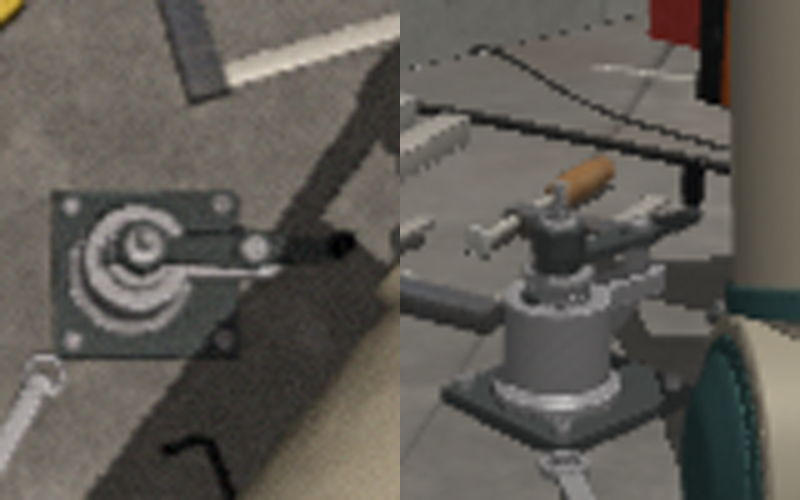

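The chuck stands in the seat at (143,245) in the top panel. The lever points straight to −y, with its grip at (342,243) and its hook over the flange. The arm is clear, so I'm handing in.

```bash
python3 -c "
from station import ctrl
print(ctrl.finish_job())"
```

```text
the job is handed in; nothing more can be done
None
```

The collet chuck is seated in the bench fixture (flange top measured at 0.102 m, as it should be when fully home), the lock lever is at its stop with its hook over the flange, the other two holders were not touched, and the job was handed in at about 22 s.

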